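# Lift the slide carrier off its locating pins and lay it in the tray

## Robot

A 7-joint arm with a two-finger parallel gripper is mounted at the origin on the work surface. World frame = base frame: x ahead of the robot, y to its left, z up, the work surface at z = 0. Lengths are in mm, angles in rad, forces in N, time in s.
With the tool pointing down it reaches from about 400 to 875 mm from the base axis. Payload 4.4 kg.
Tool frame: the origin (TCP) lies midway between the tips of the shut fingers; the grasp point (between the pads) lies 19 mm behind it; x points along the fingers, z is the direction in which the jaws open and shut, and the axes are right-handed (so a half turn about x gives the same grasp; the last joint's range is limited). The gripper opens to 85 mm and grips with 20 to 120 N. Pads are 22 mm wide; open, the fingers measure 114 mm over their backs; the gripper's body (76 mm by 85 mm) begins 54 mm behind the grasp point. The pads swing forward as they close: fully open they stand 13 mm farther back than shut.
Start: joints at [-1.197, 0.628, 0.038, 1.517, -0.027, 0.996, -0.02], TCP at [276.722, 588.169, 231.313] pointing down, gripper open.
Joint ranges: [-3.06, 3.06], [-0.37, 2.12], [-1.25, 1.32], [0.18, 2.47], [-1.1, 4.24], [0.23, 1.98], [-2.94, 2.94]. Speed limits (rad/s): [2.57, 2.57, 3.14, 3.14, 3.14, 3.14, 3.14].

## Interface

Orientations are given as [roll, pitch, yaw] about the fixed x, y, z axes, in that order (R = Rz(yaw) Ry(pitch) Rx(roll)).
In Python, from cell import ctrl gives the robot as it stands. The module is installed in compiled form; this text tells all that it offers.
- The arm moves only by the tool servo_tool, never from a script. Its argument "rows" is a list of rows, each an object of numbers: "dx", "dy", "dz": the shift along the tool's x, y, z in units of 750 mm (1.0 is 750 mm); "wx", "wy", "wz": the turn, a rotation vector about the tool's x, y, z in units of 6 degrees (1.0 is 6 degrees); "fingers": the closure, from 0 (fully open) to 1 (shut). In form: [{"dx": .., "dy": .., "dz": .., "wx": .., "wy": .., "wz": .., "fingers": ..}, ...]. A call has 1 to 5 rows; each row shifts and turns the commanded pose from where the row before left it, along the tool's axes as they then stand; what a row does not reach is not made up. A row lasts 1/8 s, in which the tool goes at most 62.5 mm and 10.7 degrees, less where a joint would pass 70% of its speed; a pose out of reach is approached as far as the arm can. A call with a number of a shift or a turn outside -1 to 1 is refused whole. A call with a gripper value outside its range is refused whole. The fingers move at their own pace and stop on an object; the grip force is fixed at half the most. Time passes only in rows, so rows that do not move let the fingers close. It gives the time, the measured TCP pose, the force and the opening at its end, in the units of the state.
- ctrl.read_state(): the state, without advancing time (a new reading comes with each control period).
- ctrl.get_image(name): name is "side" or "top"; returns the picture (480x640x3 uint8, red, green, blue); there is no depth.
- ctrl.camera_info(name): a dict with "fovy" (degrees; the focal length in pixels is half the picture's height over the tangent of half this angle, whatever the lens; pixels are square), "cx", "cy" (the principal point, pixels), "R" (3x3) and "t" (3): a world point X has camera coordinates R X + t. Camera axes: x right, y down, z forward; pixel columns grow to the right and rows downward; lengths in mm; the calibration is good to about 2 mm. A picture is of the moment at which its call begins. camera_info takes no time and is no camera call.
- ctrl.finish_job(): hands the job in, once; it reports no verdict.
Trained networks look in the newest picture that a camera, given by its name, has taken for a name from the list of things; names that differ only in an ending like _2 or _b are one class to them, and where a whole thing is asked for, a point or a joint stands for the part that bears it (a point fixed in the world has none). Each returns a list of dicts, best first, with "conf" (0 to 1); they miss things now and then, are a little off and sometimes report something else, mostly with a low value. They report only what shows in the picture. A call takes as long as a camera call.
- ctrl.search_frame(label, camera): "extent" ([centre column, centre row, width, height] in pixels, round what is visible of it).
- ctrl.silhouettes(label, camera): "region" (480x640 bool, what is visible of it) and "extent" ([centre column, centre row, width, height] in pixels, round what is visible of it).
- ctrl.mark_of(label, camera): "point" ([column, row] in pixels: a listed point, or the origin of a listed thing).
The state is a dict: "clock": time; "qpos": joint angles; "qd": joint speeds; "tau": joint torques, N m; "eef_pos": TCP position; "tool_rot": TCP orientation; "force": force on the tool from outside, world axes, zero at the start; "torque": the same for the moment, N m; "width": finger opening in mm.
Only numpy, scipy, OpenCV 4.12 (cv2) and the standard library are available. Lean on these libraries where they do the work, as an engineer would, in place of code of your own. Each camera call takes 0.05 s, during which the arm holds its last target.

## Task

Take the carrier that holds the two long microscope slides by its upright handle, lift it level and straight up until it is clear of both locating pins, then lower it flat into the shallow steel tray before letting go. Keep it level all the way, and leave the other carrier, the one with round glasses, on its pins.

Things in the scene. Friction and masses are not known exactly. Their poses are not given: they have to be found in the camera images.
- slide_carrier_grip (a point): Middle of the handle of the loose slide carrier: aluminium plate 120 (x) x 80 (y) x 6 mm, 0.2 kg, a 76 x 26 mm glass slide along x on either side of the handle. Handle: upright black bar 44 (x) x 14 (y) x 50 mm tall on the plate's centre; grasp across its 14 mm (y). Point is 31 mm over the plate's underside, 25 mm over its upper face, 46 mm over the table at start. Holes 12 mm at x = +-48. z up.
- slide_jig: Jig under the slide carrier, fixed: grey block 140 (x) x 100 (y) x 15 mm, origin at the centre of its underside, z up. Two 8 mm steel pins at x = +-48 mm, y = 0 stand 25 mm above its top, through the carrier's holes with 2 mm play all round: the carrier, lying on the block with its axes along the jig's, must rise 25 mm to be clear. The other jig is alike.
- tray: Shallow open steel tray, fixed, outside 200 (x) x 150 (y) x 12 mm, walls and floor 4 mm thick, inside 192 x 142 mm; origin at the centre of its underside on the table, z up. The carrier lying in it has its grip point 35 mm above the table.
- round_carrier_grip (a point): Middle of the handle of the other carrier, which stays where it is: same plate, handle, pins and jig, same point and axes, but four round glasses of 25 mm instead of slides.

How it is judged:
By the outcome, as a careful person would: the job done as asked, in the order asked, and still so for the second after the job is handed in, with the robot touching nothing.
It also fails if it takes over 46 s, if anything falls off the work surface, if the arm or the gripper's body presses on something with over 40 N, if the wrist force passes 120 N, or if a joint passes its speed limit or range.

## Working session

There is one attempt and no reset: what is moved stays moved. The work goes in short steps, Python scripts to look and compute and a tool call to move; the robot and the scene stay as the last step left them, time stands still between calls to the robot, and variables do not carry over. Pictures are saved under pics/ and viewed, and the job is handed in when it is done.

Besides the shell and the picture viewer there is one more tool, called after "Call:" as name(argument=value, ...), one argument or row to a line, values as JSON. servo_tool: Moves the arm, as the interface text tells. Its arguments: {"type":"object","properties":{"rows":{"type":"array"}},"required":["rows"]}

```bash
mkdir -p pics; python3 - <<'E'
from cell import ctrl
import cv2,numpy as np
for c in ("side","top"):
    im=ctrl.get_image(c); cv2.imwrite(f"pics/{c}0.png",im[:,:,::-1])
    i=ctrl.camera_info(c); print(c,i)
    for l in ("slide_carrier_grip","round_carrier_grip","tray","slide_jig"):
        print(l,[(np.round(d["point"],1).tolist(),round(d["conf"],2)) for d in ctrl.mark_of(l,c)])
s=ctrl.read_state(); print(s)
E
```

```text
side {'fovy': 57.13049522358622, 'cx': 321.4513927560091, 'cy': 242.27840779793323, 'R': array([[-0.90236834, -0.43091467,  0.00662804],
       [-0.2888651 ,  0.59334923, -0.75132792],
       [ 0.31982548, -0.67988914, -0.65989576]]), 't': array([470.93775359, 189.12960173, 660.03828373])}
slide_carrier_grip [([237.8, 376.6], 0.85)]
round_carrier_grip [([371.8, 165.6], 0.8)]
tray []
slide_jig []
top {'fovy': 47.105551073396164, 'cx': 316.2015250376889, 'cy': 245.68629977596203, 'R': array([[-0.00896138, -0.99971366, -0.02218784],
       [-0.99510524,  0.01109944, -0.09819553],
       [ 0.09841368,  0.02119927, -0.99491976]]), 't': array([ 12.69362167, 532.79121614, 922.28140625])}
slide_carrier_grip [([148.7, 260.3], 0.87)]
round_carrier_grip [([492.6, 238.4], 0.62)]
tray [([313.5, 259.5], 0.6)]
slide_jig [([315.3, 258.2], 0.59)]
{'clock': 0.5, 'qpos': array([-1.19680513,  0.6284198 ,  0.03848271,  1.51741859, -0.0269807 ,
        0.99628153, -0.02000342]), 'qd': array([-0.00073358, -0.00114886,  0.00051535,  0.00011681,  0.00056849,
       -0.00034413, -0.00074775]), 'tau': array([-7.01491572e-04, -5.62807739e+01,  1.22435354e+00, -1.93603742e+01,
        1.08921740e-02,  2.70738616e-03,  9.60784178e-06]), 'eef_pos': array([276.71293273, 588.16649969, 231.29430527]), 'tool_rot': array([1.90453491, 1.57076574, 3.03553566]), 'force': array([-0.69529803, -0.10237245,  0.30575123]), 'torque': array([-0.01695695,  0.00619479, -0.02540134]), 'width': 85.10256612767864}
```

View pics/side0.png

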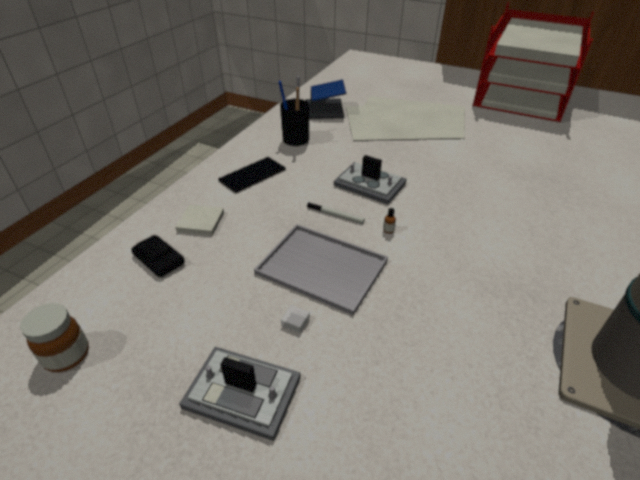

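View pics/top0.png

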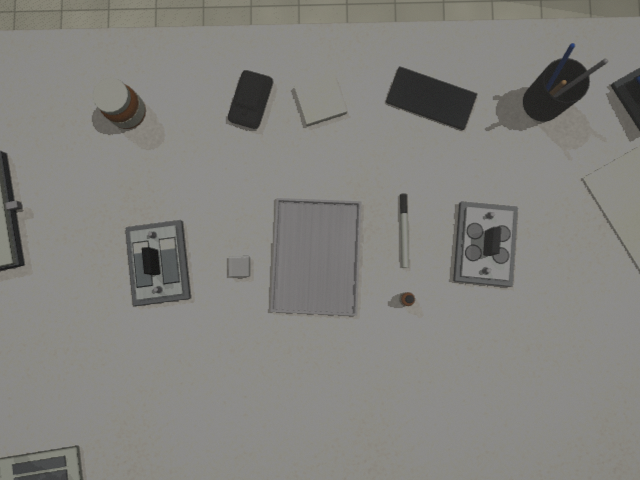

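The slides carrier is at top (150,260) / side (238,377). The tray is at top (315,258), and the round-glass carrier at top (490,243).

```bash
cat > h.py <<'E'
from cell import ctrl
import cv2,numpy as np
from scipy.optimize import least_squares
def cam(c):
    i=ctrl.camera_info(c); f=240/np.tan(np.radians(i["fovy"]/2)); return f,i["cx"],i["cy"],np.array(i["R"]),np.array(i["t"])
def bp(c,p,z):
    f,cx,cy,R,t=cam(c); C=-R.T@t; d=R.T@np.array([(p[0]-cx)/f,(p[1]-cy)/f,1]); return C+d*(z-C[2])/d[2]
def pr(c,X):
    f,cx,cy,R,t=cam(c); q=R@np.array(X,float)+t; return np.array([f*q[0]/q[2]+cx,f*q[1]/q[2]+cy])
def tri(ps):
    return least_squares(lambda X:np.concatenate([pr(c,X)-p for c,p in ps]),[500,0,40])
def rect(c,reg,z):
    cs,_=cv2.findContours(reg.astype(np.uint8),cv2.RETR_EXTERNAL,cv2.CHAIN_APPROX_NONE)
    k=max(cs,key=cv2.contourArea)[:,0,:]
    P=np.array([bp(c,p,z)[:2] for p in k],np.float32); return cv2.minAreaRect(P)
E
python3 - <<'E'
from h import *
r=tri([("side",[237.8,376.6]),("top",[148.7,260.3])]); print("slide",r.x,r.fun, bp("top",[148.7,260.3],46),bp("side",[237.8,376.6],46))
r=tri([("side",[371.8,165.6]),("top",[492.6,238.4])]); print("round",r.x,r.fun)
print("tray",bp("top",[313.5,259.5],0))
for c in("top","side"):
  ctrl.get_image(c)
  for l,z in (("slide_carrier_grip",21),("slide_jig",15),("tray",12)):
    for d in ctrl.silhouettes(l,c): print(c,l,round(d["conf"],2),np.round(d["extent"]),rect(c,d["region"],z))
# pins in top image: tops at z=40 
print("pins",bp("top",[153,235],40),bp("top",[158,290],40))
im=cv2.imread("pics/top0.png"); cv2.imwrite("pics/crop.png",np.hstack([cv2.resize(im[205:320,110:210],None,fx=5,fy=5,interpolation=cv2.INTER_CUBIC)]))
im=cv2.imread("pics/side0.png"); cv2.imwrite("pics/crop2.png",cv2.resize(im[335:445,170:310],None,fx=5,fy=5,interpolation=cv2.INTER_CUBIC))
E
```

```text
slide [508.79537807 291.14190011  44.67226202] [-0.27574646 -0.0449955   0.15323348  0.3172412 ] [509.23756969 290.97870101  46.        ] [507.82101423 291.66025258  46.        ]
round [ 537.9063365  -289.07688275   47.918821  ] [-1.5198488  -0.15914551  0.3538848   1.07423743]
tray [511.02732416  12.89130432   0.        ]
top slide_carrier_grip 0.96 [156. 264.  54.  72.] ((509.18182373046875, 286.0668640136719), (122.2593994140625, 83.52519226074219), 7.827165603637695)
top slide_jig 0.7 [160. 263.  64.  88.] ((508.3710021972656, 284.7326965332031), (139.86732482910156, 102.54685974121094), 6.864979267120361)
top slide_jig 0.41 [489. 243.  56.  75.] ((536.0823974609375, -288.34552001953125), (81.58284759521484, 121.5625), 83.29395294189453)
top tray 0.69 [316. 258.  95. 119.] ((517.0177001953125, 8.0576171875), (150.369384765625, 202.37733459472656), 86.76782989501953)
side slide_carrier_grip 0.75 [240. 389. 104.  72.] ((507.691650390625, 290.1072692871094), (120.48116302490234, 84.31502532958984), 7.490021705627441)
side slide_jig 0.73 [240. 394. 118.  96.] ((506.61724853515625, 291.6825256347656), (143.8659210205078, 105.72477722167969), 6.440052032470703)
side tray 0.63 [322. 271. 138.  92.] ((514.493896484375, 15.183517456054688), (161.99168395996094, 205.3041534423828), 86.79857635498047)
side tray 0.41 [241. 393. 122.  94.] ((507.2408142089844, 290.22784423828125), (143.64297485351562, 105.93704986572266), 7.124279499053955)
pins [553.05264047 286.45191059  40.        ] [459.03895508 276.00561144  40.        ]
```

View pics/crop.png

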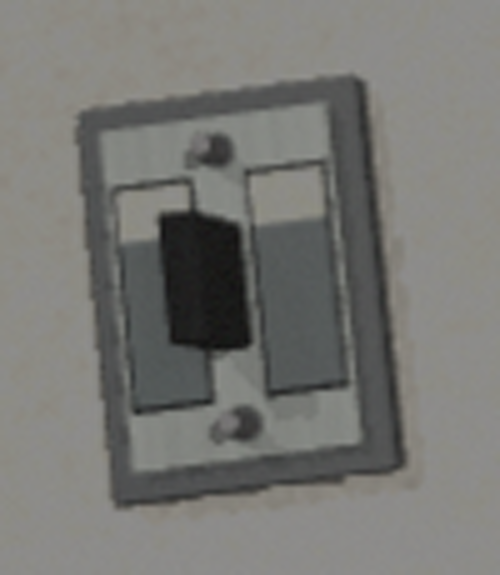

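View pics/crop2.png

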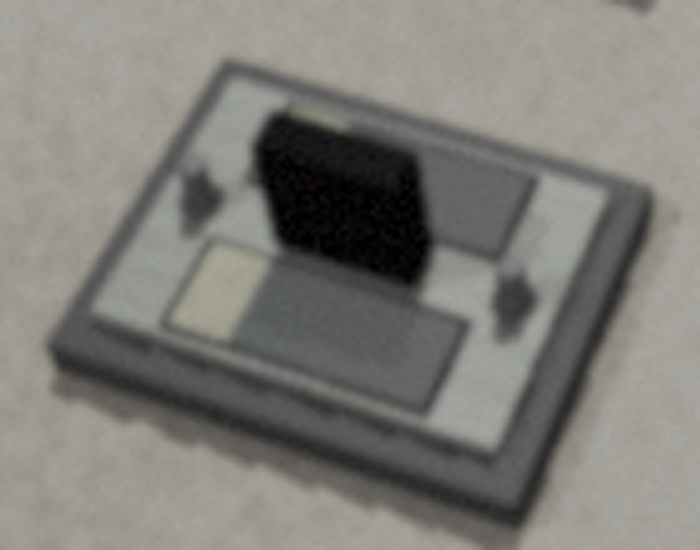

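```bash
python3 - <<'E'
from h import *
def go(c,k,o,z):
    P=np.array([bp(c,np.array(p)/5+o,z)[:2] for p in k],np.float32)
    e=[P[(i+1)%4]-P[i] for i in range(4)]
    print(c,P.mean(0),[round(float(np.hypot(*v)),1) for v in e],[round(float(np.degrees(np.arctan2(v[1],v[0])))%90,2) for v in e])
go("top",[(100,128),(325,103),(362,445),(132,472)],(110,205),21)
go("side",[(228,77),(607,183),(493,450),(93,317)],(170,335),21)
go("side",[(222,60),(652,188),(520,512),(50,345)],(170,335),15)
go("top",[(80,110),(352,75),(392,465),(115,503)],(110,205),15)
for c in("top","side"):
  for w in np.array([[508,288.5]]):
    for z in (71,46,21): print(c,z,pr(c,[*w,z]))
# handle top corners in top view (z=71)
go("top",[(160,215),(190,212),(210,345),(172,342)],(110,205),71)
im=cv2.imread("pics/top0.png"); cv2.imwrite("pics/crop3.png",cv2.resize(im[190:325,260:370],None,fx=4,fy=4,interpolation=cv2.INTER_CUBIC))
E
```

```text
top [507.70398 286.48657] [79.5, 120.2, 80.3, 120.8] [5.69, 7.07, 6.12, 6.7]
side [508.16113 289.00247] [119.6, 82.5, 117.4, 80.3] [8.38, 7.57, 7.31, 9.17]
side [506.6363  289.86444] [138.4, 98.8, 138.4, 96.8] [7.3, 7.63, 6.49, 7.66]
top [507.79166 286.62332] [96.9, 137.9, 97.4, 138.8] [6.69, 6.7, 7.24, 6.51]
top 71 [145.25143482 259.94453589]
top 46 [150.13811605 261.0135125 ]
top 21 [154.77091401 262.02695135]
side 71 [236.7761311 364.1586337]
side 46 [238.99737517 374.67771022]
side 21 [241.0989637  384.63013769]
top [506.77954 286.24228] [10.0, 44.7, 12.7, 42.3] [5.08, 9.74, 84.96, 6.67]
```

View pics/crop3.png

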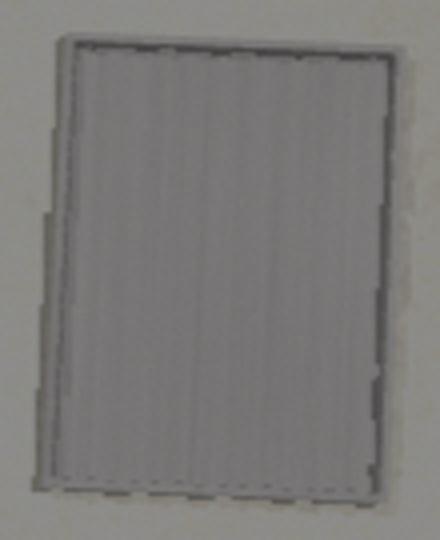

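```bash
cat >> h.py <<'E'
from scipy.spatial.transform import Rotation as Ro
def plan(target,yaw_deg=None):
    s=ctrl.read_state(); R=Ro.from_euler("xyz",s["tool_rot"]).as_matrix()
    p=np.array(s["eef_pos"]); print("t",s["clock"],"pos",p.round(1),"F",np.round(s["force"],1),"T",np.round(s["torque"],2),"w",round(s["width"],1))
    print("tool x",R[:,0].round(4),"z",R[:,2].round(4),"jaw deg",round(np.degrees(np.arctan2(R[1,2],R[0,2])),2))
    d=R.T@(np.array(target)-p); print("units d",(d/750).round(4))
    if yaw_deg is not None:
        for a in (90,-90):
            th=np.radians(yaw_deg+a); z=np.array([np.cos(th),np.sin(th),0]); x=np.array([0,0,-1.]); y=np.cross(z,x)
            D=np.stack([x,y,z],1); v=Ro.from_matrix(R.T@D).as_rotvec(degrees=True); print("rot units",(v/6).round(3), "d after turn",(D.T@(np.array(target)-p)/750).round(4))
E
python3 - <<'E'
from h import *
k=[(60,37),(400,47),(380,502),(35,488)]
P=np.array([bp("top",np.array(p)/4+(260,190),12)[:2] for p in k]); print(P.round(1),P.mean(0))
plan([508,288,140],6.9); print(ctrl.read_state()["qpos"].round(2))
E
```

```text
[[617.6  79.7]
 [611.2 -70.2]
 [412.6 -58.2]
 [419.8  90.9]] [515.27632414  10.55640794]
t 0.9 pos [276.7 588.1 231.3] F [0.3 0.4 0.5] T [ 0.05 -0.02  0.  ] w 85.5
tool x [-0.  0. -1.] z [0.4258 0.9048 0.    ] jaw deg 64.8
units d [ 0.1218 -0.4494 -0.2308]
rot units [-5.351  0.    -0.   ] d after turn [ 0.1218 -0.258  -0.4343]
rot units [24.649 -0.    -0.   ] d after turn [0.1218 0.258  0.4343]
[-1.2   0.63  0.04  1.52 -0.03  1.   -0.02]
```

Call:
servo_tool(
  rows=[
    {"dx": 0.0,"dy": -0.06,"dz": -0.035,"wx": -1,"fingers": 0},
    {"dx": 0.0,"dy": -0.057,"dz": -0.04,"wx": -1,"fingers": 0},
    {"dx": 0.0,"dy": -0.053,"dz": -0.045,"wx": -1,"fingers": 0},
    {"dx": 0.0,"dy": -0.048,"dz": -0.05,"wx": -1,"fingers": 0},
    {"dx": 0.0,"dy": -0.043,"dz": -0.055,"wx": -1,"fingers": 0},
  ],
)

```text
schema error: expected keys dx, dy, dz, wx, wy, wz, fingers
```

```bash
python3 - <<'E'
from h import *
plan([508,288,140],6.9); print(ctrl.read_state()["qpos"].round(2))
E
```

```text
t 0.9 pos [276.7 588.1 231.3] F [0.3 0.4 0.5] T [ 0.05 -0.02  0.  ] w 85.5
tool x [-0.  0. -1.] z [0.4258 0.9048 0.    ] jaw deg 64.8
units d [ 0.1218 -0.4494 -0.2308]
rot units [-5.351  0.    -0.   ] d after turn [ 0.1218 -0.258  -0.4343]
rot units [24.649 -0.    -0.   ] d after turn [0.1218 0.258  0.4343]
[-1.2   0.63  0.04  1.52 -0.03  1.   -0.02]
```

Call:
servo_tool(
  rows=[
    {"dx": 0.0,"dy": -0.06,"dz": -0.035,"wx": -1,"wy": 0,"wz": 0,"fingers": 0},
    {"dx": 0.0,"dy": -0.057,"dz": -0.04,"wx": -1,"wy": 0,"wz": 0,"fingers": 0},
    {"dx": 0.0,"dy": -0.053,"dz": -0.045,"wx": -1,"wy": 0,"wz": 0,"fingers": 0},
    {"dx": 0.0,"dy": -0.048,"dz": -0.05,"wx": -1,"wy": 0,"wz": 0,"fingers": 0},
    {"dx": 0.0,"dy": -0.043,"dz": -0.055,"wx": -1,"wy": 0,"wz": 0,"fingers": 0},
  ],
)

```text
clock: 1.52
eef_pos: [431.2, 376.0, 231.5]
tool_rot: [-1.02, 1.57, 0.638]
force: [0.3, -0.2, -0.2]
width: 85.4
```

```bash
python3 - <<'E'
from h import *
plan([508,288,140],6.9); print(ctrl.read_state()["qpos"].round(2))
E
```

```text
t 1.525 pos [431.2 376.  231.5] F [ 0.3 -0.2 -0.2] T [ 0.03 -0.1   0.  ] w 85.4
tool x [ 5.e-04  4.e-04 -1.e+00] z [-8.730e-02  9.962e-01  3.000e-04] jaw deg 95.01
units d [ 0.122  -0.0918 -0.1259]
rot units [-0.315  0.003  0.005] d after turn [ 0.122  -0.0876 -0.1288]
rot units [ 2.9685e+01  8.0000e-03 -5.0000e-03] d after turn [0.122  0.0876 0.1288]
[-0.7   0.52 -0.11  1.74  0.07  0.89  0.83]
```

Call:
servo_tool(
  rows=[
    {"dx": 0.02,"dy": -0.044,"dz": -0.063,"wx": -0.3,"wy": 0,"wz": 0,"fingers": 0},
    {"dx": 0.05,"dy": -0.03,"dz": -0.045,"wx": 0,"wy": 0,"wz": 0,"fingers": 0},
    {"dx": 0.05,"dy": -0.013,"dz": -0.02,"wx": 0,"wy": 0,"wz": 0,"fingers": 0},
    {"dx": 0,"dy": 0,"dz": 0,"wx": 0,"wy": 0,"wz": 0,"fingers": 0},
    {"dx": 0,"dy": 0,"dz": 0,"wx": 0,"wy": 0,"wz": 0,"fingers": 0},
  ],
)

```text
clock: 2.15
eef_pos: [504.5, 290.1, 142.4]
tool_rot: [-0.518, 1.569, 1.17]
force: [-0.2, 0.3, -1.3]
width: 85.5
```

```bash
python3 - <<'E'
from h import *
plan([508,288,31],6.9)
for c in("top","side"):
    cv2.imwrite(f"pics/{c}1.png",ctrl.get_image(c)[:,:,::-1])
    print(pr(c,ctrl.read_state()["eef_pos"]))
a=cv2.imread("pics/top1.png")[120:420,20:340]; b=cv2.imread("pics/side1.png")[200:480,100:400]
cv2.imwrite("pics/ab1.png",np.hstack([cv2.resize(a,(400,400)),cv2.resize(b,(400,400))]))
E
```

```text
t 2.15 pos [504.5 290.1 142.4] F [-0.2  0.3 -1.3] T [-0.02 -0.04 -0.01] w 85.5
tool x [ 8.0e-04  1.9e-03 -1.0e+00] z [-0.1164  0.9932  0.0018] jaw deg 96.68
units d [ 0.1486 -0.0042 -0.0036]
rot units [-0.036  0.017  0.01 ] d after turn [ 0.1486 -0.0043 -0.0033]
rot units [ 2.9964e+01  1.5000e-02 -2.7000e-02] d after turn [0.1486 0.0043 0.0033]
[128.13412421 258.75773267]
[230.92139932 332.39344566]
```

View pics/ab1.png

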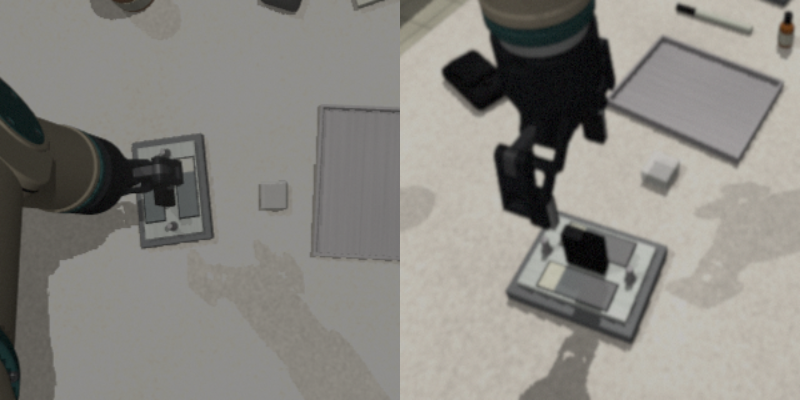

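Call:
servo_tool(
  rows=[
    {"dx": 0.04,"dy": -0.0043,"dz": -0.0034,"wx": -0.03,"wy": 0.015,"wz": 0.01,"fingers": 0},
    {"dx": 0.05,"dy": 0,"dz": 0,"wx": 0,"wy": 0,"wz": 0,"fingers": 0},
    {"dx": 0.035,"dy": 0,"dz": 0,"wx": 0,"wy": 0,"wz": 0,"fingers": 0},
    {"dx": 0.022,"dy": 0,"dz": 0,"wx": 0,"wy": 0,"wz": 0,"fingers": 0},
    {"dx": 0,"dy": 0,"dz": 0,"wx": 0,"wy": 0,"wz": 0,"fingers": 0},
  ],
)

```text
clock: 2.88
eef_pos: [507.6, 286.6, 31.0]
tool_rot: [2.34, 1.568, -2.253]
force: [-1.0, -0.1, 0.0]
width: 85.3
```

```bash
python3 - <<'E'
from h import *
plan([508,288,31],6.9)
for c in("top","side"):
    cv2.imwrite(f"pics/{c}2.png",ctrl.get_image(c)[:,:,::-1])
    print(pr(c,ctrl.read_state()["eef_pos"]))
a=cv2.imread("pics/top2.png")[200:320,90:210]; b=cv2.imread("pics/side2.png")[300:440,170:310]
cv2.imwrite("pics/ab2.png",np.hstack([cv2.resize(a,(400,400)),cv2.resize(b,(400,400))]))
E
```

```text
t 2.875 pos [507.6 286.6  31. ] F [-1.  -0.1  0. ] T [-0.03  0.04  0.01] w 85.3
tool x [-0.0015 -0.0018 -1.    ] z [-0.1192  0.9929 -0.0016] jaw deg 96.84
units d [-0.     -0.0008  0.0018]
rot units [-0.009 -0.015 -0.016] d after turn [-0.     -0.0008  0.0018]
rot units [ 2.9991e+01 -2.5000e-02  2.4000e-02] d after turn [-0.      0.0008 -0.0018]
[153.81908394 261.4383429 ]
[240.44445932 379.06144932]
```

View pics/ab2.png

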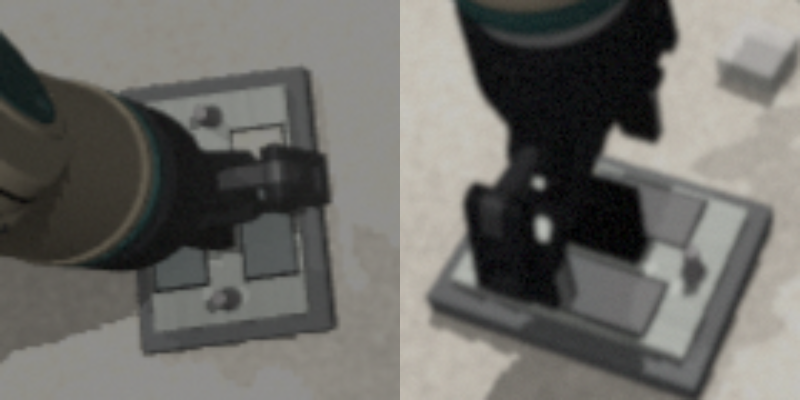

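Call:
servo_tool(
  rows=[
    {"dx": 0,"dy": -0.0008,"dz": 0.0015,"wx": 0,"wy": -0.015,"wz": -0.015,"fingers": 0.4},
    {"dx": 0,"dy": 0,"dz": 0,"wx": 0,"wy": 0,"wz": 0,"fingers": 0.74},
    {"dx": 0,"dy": 0,"dz": 0,"wx": 0,"wy": 0,"wz": 0,"fingers": 0.74},
    {"dx": 0,"dy": 0,"dz": 0,"wx": 0,"wy": 0,"wz": 0,"fingers": 0.74},
    {"dx": 0,"dy": 0,"dz": 0,"wx": 0,"wy": 0,"wz": 0,"fingers": 0.74},
  ],
)

```text
clock: 3.6
eef_pos: [508.5, 287.1, 31.0]
tool_rot: [-1.582, 1.57, 0.107]
force: [0.1, 0.2, 0.5]
width: 22.0
```

```bash
python3 - <<'E'
from h import *
plan([508,288,31],6.9)
for c in("top","side"):
    cv2.imwrite(f"pics/{c}3.png",ctrl.get_image(c)[:,:,::-1])
    print(pr(c,ctrl.read_state()["eef_pos"]))
a=cv2.imread("pics/top3.png")[200:320,90:210]; b=cv2.imread("pics/side3.png")[330:430,190:290]
cv2.imwrite("pics/ab3.png",np.hstack([cv2.resize(a,(400,400)),cv2.resize(b,(400,400))]))
E
```

```text
t 3.6 pos [508.5 287.1  31. ] F [0.1 0.2 0.5] T [ 0.01 -0.04 -0.01] w 22.0
tool x [ 4.e-04  0.e+00 -1.e+00] z [-0.1179  0.993  -0.    ] jaw deg 96.77
units d [0.0001 0.0005 0.0013]
rot units [-0.021 -0.     0.004] d after turn [0.0001 0.0005 0.0013]
rot units [2.9979e+01 6.0000e-03 0.0000e+00] d after turn [ 0.0001 -0.0005 -0.0013]
[153.7623462  261.33284485]
[240.53026048 379.76840282]
```

View pics/ab3.png

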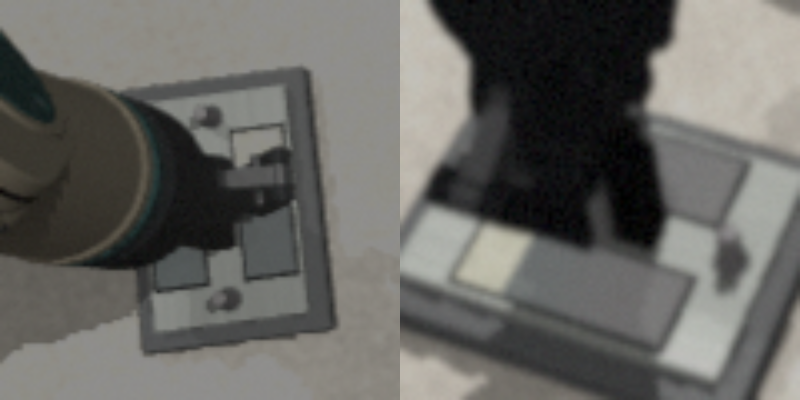

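Call:
servo_tool(
  rows=[
    {"dx": 0,"dy": 0,"dz": 0,"wx": 0,"wy": 0,"wz": 0,"fingers": 0.79},
    {"dx": 0,"dy": 0,"dz": 0,"wx": 0,"wy": 0,"wz": 0,"fingers": 0.79},
  ],
)

```text
clock: 3.95
eef_pos: [508.5, 287.1, 31.0]
tool_rot: [-1.6, 1.57, 0.089]
force: [-0.2, -0.3, -0.9]
width: 17.9
```

Call:
servo_tool(
  rows=[
    {"dx": 0,"dy": 0,"dz": 0,"wx": 0,"wy": 0,"wz": 0,"fingers": 0.82},
    {"dx": 0,"dy": 0,"dz": 0,"wx": 0,"wy": 0,"wz": 0,"fingers": 0.82},
  ],
)

```text
clock: 4.2
eef_pos: [508.5, 287.5, 31.1]
tool_rot: [-0.961, 1.57, 0.728]
force: [0.1, 1.2, 0.3]
width: 15.2
```

Call:
servo_tool(
  rows=[
    {"dx": 0,"dy": 0,"dz": 0.001,"wx": 0,"wy": 0,"wz": 0,"fingers": 0.82},
    {"dx": 0,"dy": 0,"dz": 0,"wx": 0,"wy": 0,"wz": 0,"fingers": 0.85},
    {"dx": 0,"dy": 0,"dz": 0,"wx": 0,"wy": 0,"wz": 0,"fingers": 1},
    {"dx": 0,"dy": 0,"dz": 0,"wx": 0,"wy": 0,"wz": 0,"fingers": 1},
    {"dx": 0,"dy": 0,"dz": 0,"wx": 0,"wy": 0,"wz": 0,"fingers": 1},
  ],
)

```text
clock: 4.82
eef_pos: [508.4, 287.8, 31.2]
tool_rot: [-1.667, 1.57, 0.022]
force: [0.3, 0.2, 2.9]
width: 13.6
```

```bash
python3 - <<'E'
from h import *
plan([508,288,31],6.9)
E
```

```text
t 4.825 pos [508.4 287.8  31.2] F [0.3 0.2 2.9] T [-0.06  0.14  0.05] w 13.6
tool x [ 5.e-04  0.e+00 -1.e+00] z [-0.118  0.993 -0.   ] jaw deg 96.78
units d [0.0002 0.0006 0.0003]
rot units [-0.021 -0.     0.005] d after turn [0.0002 0.0005 0.0003]
rot units [2.9979e+01 7.0000e-03 1.0000e-03] d after turn [ 0.0002 -0.0005 -0.0003]
```

Call:
servo_tool(
  rows=[
    {"dx": -0.004,"dy": 0,"dz": 0,"wx": 0,"wy": 0,"wz": 0,"fingers": 1},
    {"dx": -0.008,"dy": 0,"dz": 0,"wx": 0,"wy": 0,"wz": 0,"fingers": 1},
    {"dx": -0.01,"dy": 0,"dz": 0,"wx": 0,"wy": 0,"wz": 0,"fingers": 1},
    {"dx": 0,"dy": 0,"dz": 0,"wx": 0,"wy": 0,"wz": 0,"fingers": 1},
  ],
)

```text
clock: 5.32
eef_pos: [509.0, 288.2, 48.4]
tool_rot: [-1.219, 1.569, 0.47]
force: [1.0, -0.2, -1.8]
width: 13.2
```

```bash
python3 - <<'E'
from h import *
plan([508.4,287.8,110],6.9)
for c in("top","side"):
    cv2.imwrite(f"pics/{c}4.png",ctrl.get_image(c)[:,:,::-1])
a=cv2.imread("pics/top4.png")[200:320,90:210]; b=cv2.imread("pics/side4.png")[330:430,190:290]
cv2.imwrite("pics/ab4.png",np.hstack([cv2.resize(a,(400,400)),cv2.resize(b,(400,400))]))
E
```

```text
t 5.325 pos [509.  288.2  48.4] F [ 1.  -0.2 -1.8] T [-0.03  0.01 -0.01] w 13.2
tool x [ 1.8e-03  9.0e-04 -1.0e+00] z [-1.18e-01  9.93e-01  7.00e-04] jaw deg 96.78
units d [-0.0822  0.0007 -0.0004]
rot units [-0.02   0.007  0.019] d after turn [-0.0822  0.0008 -0.0005]
rot units [ 2.998e+01  2.900e-02 -1.100e-02] d after turn [-0.0822 -0.0008  0.0005]
```

View pics/ab4.png

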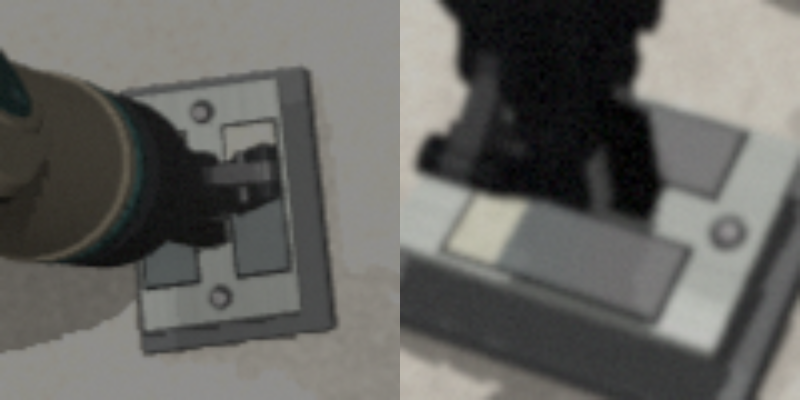

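The carrier has risen level and the pins are still in its holes. I'll keep lifting straight up.

Call:
servo_tool(
  rows=[
    {"dx": -0.01,"dy": 0.0007,"dz": -0.0004,"wx": 0,"wy": 0.005,"wz": 0.015,"fingers": 1},
    {"dx": -0.015,"dy": 0,"dz": 0,"wx": 0,"wy": 0,"wz": 0,"fingers": 1},
    {"dx": -0.025,"dy": 0,"dz": 0,"wx": 0,"wy": 0,"wz": 0,"fingers": 1},
    {"dx": -0.025,"dy": 0,"dz": 0,"wx": 0,"wy": 0,"wz": 0,"fingers": 1},
    {"dx": -0.007,"dy": 0,"dz": 0,"wx": 0,"wy": 0,"wz": 0,"fingers": 1},
  ],
)

```text
clock: 6.05
eef_pos: [509.1, 288.2, 111.3]
tool_rot: [-1.136, 1.568, 0.553]
force: [0.6, 0.7, -2.1]
width: 13.1
```

```bash
python3 - <<'E'
from h import *
plan([515,11.5,110],-3.3)
cv2.imwrite("pics/side5.png",ctrl.get_image("side")[:,:,::-1])
E
```

```text
t 6.05 pos [509.1 288.2 111.3] F [ 0.6  0.7 -2.1] T [-0.01  0.01 -0.04] w 13.1
tool x [ 0.0021  0.0013 -1.    ] z [-0.1179  0.993   0.001 ] jaw deg 96.77
units d [ 0.0013  0.0357 -0.3673]
rot units [1.679 0.012 0.02 ] d after turn [ 0.0018 -0.0291 -0.3679]
rot units [-2.8321e+01 -3.0000e-02  1.8000e-02] d after turn [0.0018 0.0291 0.3679]
```

View pics/side5.png

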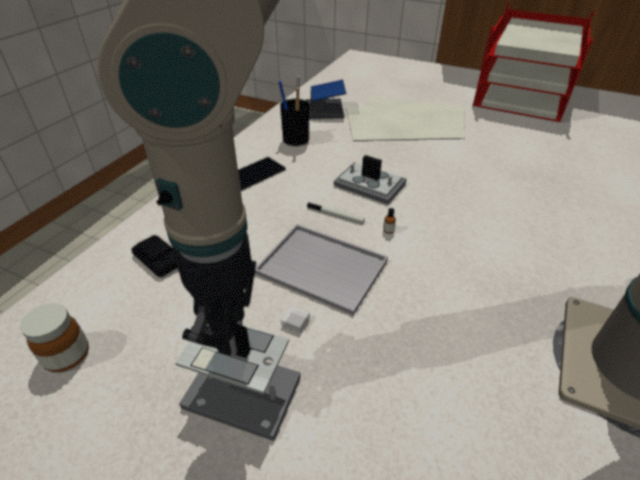

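It is clear of both pins and level at side (235,355). Next I move it over the tray.

Call:
servo_tool(
  rows=[
    {"dx": 0,"dy": 0,"dz": -0.02,"wx": 0.42,"wy": 0.01,"wz": 0.02,"fingers": 1},
    {"dx": 0,"dy": 0,"dz": -0.04,"wx": 0.42,"wy": 0,"wz": 0,"fingers": 1},
    {"dx": 0,"dy": 0,"dz": -0.05,"wx": 0.42,"wy": 0,"wz": 0,"fingers": 1},
    {"dx": 0,"dy": 0,"dz": -0.05,"wx": 0.42,"wy": 0,"wz": 0,"fingers": 1},
    {"dx": 0,"dy": 0,"dz": -0.05,"wx": 0,"wy": 0,"wz": 0,"fingers": 1},
  ],
)

```text
clock: 6.72
eef_pos: [509.8, 127.5, 108.6]
tool_rot: [2.273, 1.565, -2.5]
force: [0.1, -0.6, -2.3]
width: 13.2
```

```bash
python3 - <<'E'
from h import *
plan([515,11.5,110],-3.3)
E
```

```text
t 6.725 pos [509.8 127.5 108.6] F [ 0.1 -0.6 -2.3] T [ 0.   -0.06  0.03] w 13.2
tool x [-0.0045 -0.0033 -1.    ] z [ 0.0606  0.9982 -0.0036] jaw deg 86.53
units d [-0.0014 -0.0163 -0.154 ]
rot units [-0.029 -0.034 -0.041] d after turn [-0.0019 -0.0158 -0.154 ]
rot units [29.971 -0.064  0.054] d after turn [-0.0019  0.0158  0.154 ]
```

Call:
servo_tool(
  rows=[
    {"dx": 0,"dy": -0.004,"dz": -0.048,"wx": 0,"wy": 0,"wz": 0,"fingers": 1},
    {"dx": 0,"dy": -0.006,"dz": -0.045,"wx": 0,"wy": 0,"wz": 0,"fingers": 1},
    {"dx": 0,"dy": -0.006,"dz": -0.03,"wx": 0,"wy": 0,"wz": 0,"fingers": 1},
    {"dx": 0,"dy": 0,"dz": -0.015,"wx": 0,"wy": 0,"wz": 0,"fingers": 1},
    {"dx": 0,"dy": 0,"dz": 0,"wx": 0,"wy": 0,"wz": 0,"fingers": 1},
  ],
)

```text
clock: 7.35
eef_pos: [515.8, 25.3, 109.1]
tool_rot: [2.102, 1.566, -2.671]
force: [0.9, 0.8, -2.0]
width: 13.7
```

```bash
python3 - <<'E'
from h import *
plan([515,11.5,20],-3.3)
ims=[ctrl.get_image(c)[:,:,::-1] for c in("top","side")]
cv2.imwrite("pics/ab6.png",np.hstack([cv2.resize(ims[0][150:360,200:420],(400,400)),cv2.resize(ims[1][130:350,210:430],(400,400))]))
E
```

```text
t 7.35 pos [515.8  25.3 109.1] F [ 0.9  0.8 -2. ] T [ 0.07  0.02 -0.02] w 13.7
tool x [-0.0043 -0.0022 -1.    ] z [ 0.0599  0.9982 -0.0024] jaw deg 86.56
units d [ 0.1189 -0.0005 -0.0182]
rot units [-0.023 -0.023 -0.04 ] d after turn [ 0.1188 -0.     -0.0185]
rot units [29.977 -0.062  0.037] d after turn [0.1188 0.     0.0185]
```

View pics/ab6.png

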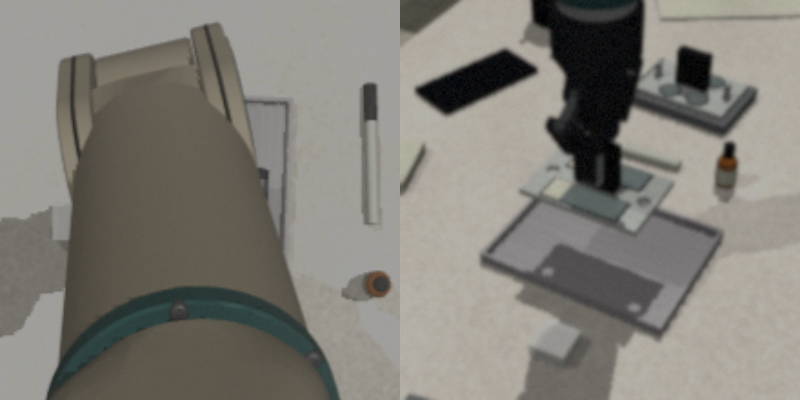

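Call:
servo_tool(
  rows=[
    {"dx": 0.01,"dy": 0,"dz": -0.018,"wx": 0,"wy": -0.02,"wz": -0.04,"fingers": 1},
    {"dx": 0.03,"dy": 0,"dz": 0,"wx": 0,"wy": 0,"wz": 0,"fingers": 1},
    {"dx": 0.03,"dy": 0,"dz": 0,"wx": 0,"wy": 0,"wz": 0,"fingers": 1},
    {"dx": 0.02,"dy": 0,"dz": 0,"wx": 0,"wy": 0,"wz": 0,"fingers": 1},
    {"dx": 0,"dy": 0,"dz": 0,"wx": 0,"wy": 0,"wz": 0,"fingers": 1},
  ],
)

```text
clock: 8.07
eef_pos: [514.8, 12.7, 40.9]
tool_rot: [1.856, 1.57, -2.913]
force: [0.3, -0.2, -2.8]
width: 13.5
```

```bash
python3 - <<'E'
from h import *
plan([515,11.5,20.2],-3.3)
ims=[ctrl.get_image(c)[:,:,::-1] for c in("top","side")]
cv2.imwrite("pics/ab7.png",np.hstack([cv2.resize(ims[0][150:360,200:420],(400,400)),cv2.resize(ims[1][190:340,240:400],(400,400))]))
E
```

```text
t 8.075 pos [514.8  12.7  40.9] F [ 0.3 -0.2 -2.8] T [ 0.02  0.01 -0.02] w 13.5
tool x [-1.2e-03 -3.0e-04 -1.0e+00] z [ 5.720e-02  9.984e-01 -4.000e-04] jaw deg 86.72
units d [ 0.0276 -0.0004 -0.0016]
rot units [ 0.003 -0.003 -0.012] d after turn [ 0.0276 -0.0004 -0.0016]
rot units [-2.9997e+01  1.8000e-02 -5.0000e-03] d after turn [0.0276 0.0004 0.0016]
```

View pics/ab7.png

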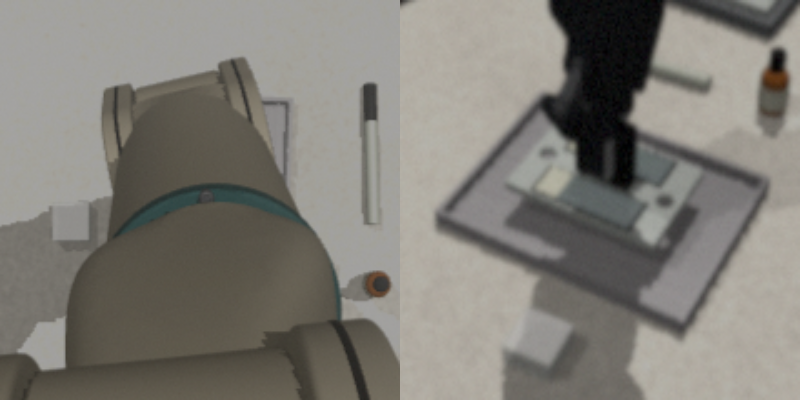

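Call:
servo_tool(
  rows=[
    {"dx": 0.015,"dy": 0,"dz": 0,"wx": 0,"wy": 0,"wz": -0.01,"fingers": 1},
    {"dx": 0.008,"dy": 0,"dz": 0,"wx": 0,"wy": 0,"wz": 0,"fingers": 1},
    {"dx": 0.003,"dy": 0,"dz": 0,"wx": 0,"wy": 0,"wz": 0,"fingers": 1},
    {"dx": 0,"dy": 0,"dz": 0,"wx": 0,"wy": 0,"wz": 0,"fingers": 1},
  ],
)

```text
clock: 8.68
eef_pos: [515.7, 12.8, 22.4]
tool_rot: [-1.555, 1.569, -0.042]
force: [-0.2, 0.3, -2.4]
width: 13.4
```

Call:
servo_tool(
  rows=[
    {"dx": 0.001,"dy": 0,"dz": 0,"wx": 0,"wy": 0,"wz": 0,"fingers": 1},
    {"dx": 0,"dy": 0,"dz": 0,"wx": 0,"wy": 0,"wz": 0,"fingers": 1},
  ],
)

```text
clock: 8.93
eef_pos: [515.9, 12.8, 21.9]
tool_rot: [-1.53, 1.568, -0.017]
force: [-0.0, 0.1, -2.3]
width: 13.4
```

Call:
servo_tool(
  rows=[
    {"dx": 0.0013,"dy": 0,"dz": 0,"wx": 0,"wy": 0,"wz": 0,"fingers": 1},
    {"dx": 0,"dy": 0,"dz": 0,"wx": 0,"wy": 0,"wz": 0,"fingers": 1},
  ],
)

```text
clock: 9.18
eef_pos: [515.8, 12.8, 20.8]
tool_rot: [-1.547, 1.568, -0.034]
force: [-0.1, 0.1, -1.5]
width: 13.3
```

Call:
servo_tool(
  rows=[
    {"dx": 0.0008,"dy": 0,"dz": 0,"wx": 0,"wy": 0,"wz": 0,"fingers": 1},
    {"dx": 0,"dy": 0,"dz": 0,"wx": 0,"wy": 0,"wz": 0,"fingers": 1},
  ],
)

```text
clock: 9.43
eef_pos: [515.9, 12.8, 20.2]
tool_rot: [-1.543, 1.568, -0.03]
force: [0.2, 0.3, -2.6]
width: 13.4
```

Call:
servo_tool(
  rows=[
    {"dx": 0.0007,"dy": 0,"dz": 0,"wx": 0,"wy": 0,"wz": 0,"fingers": 1},
    {"dx": 0,"dy": 0,"dz": 0,"wx": 0,"wy": 0,"wz": 0,"fingers": 1},
  ],
)

```text
clock: 9.68
eef_pos: [515.9, 12.8, 20.1]
tool_rot: [-1.563, 1.568, -0.05]
force: [-0.2, 0.4, 4.7]
width: 13.2
```

```bash
python3 - <<'E'
from h import *
plan([515,11.5,20.2],-3.3)
ims=[ctrl.get_image(c)[:,:,::-1] for c in("side",)]
cv2.imwrite("pics/ab8.png",cv2.resize(ims[0][210:330,250:400],(750,600)))
E
```

```text
t 9.675 pos [515.9  12.8  20.1] F [-0.2  0.4  4.7] T [0.01 0.44 0.  ] w 13.2
tool x [ 2.7e-03 -1.0e-04 -1.0e+00] z [0.0576 0.9983 0.    ] jaw deg 86.7
units d [-0.0001  0.0011 -0.0018]
rot units [0.    0.    0.025] d after turn [-0.0001  0.0011 -0.0018]
rot units [-30.    -0.04   0.  ] d after turn [-0.0001 -0.0011  0.0018]
```

View pics/ab8.png

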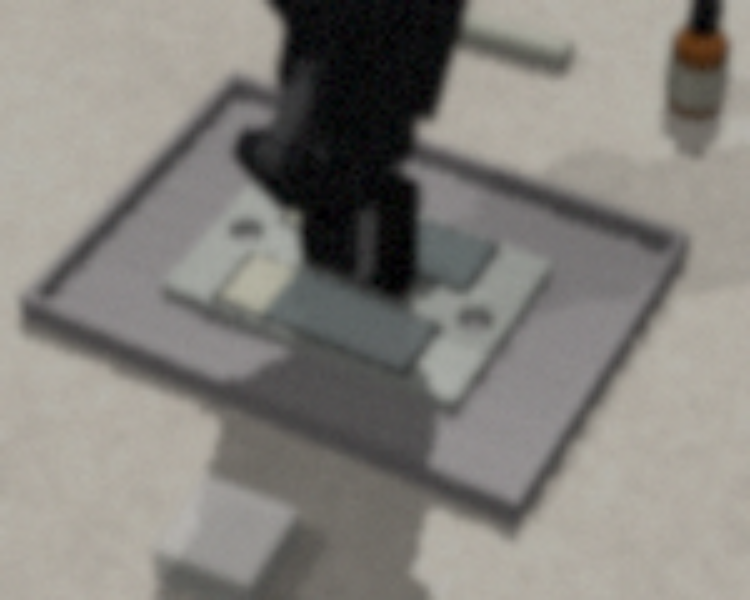

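It touches down flat in the tray, with +4.7 N at the height I expected. Releasing now.

Call:
servo_tool(
  rows=[
    {"dx": 0,"dy": 0,"dz": 0,"wx": 0,"wy": 0,"wz": 0.02,"fingers": 1},
    {"dx": 0,"dy": 0,"dz": 0,"wx": 0,"wy": 0,"wz": 0,"fingers": 0.75},
    {"dx": 0,"dy": 0,"dz": 0,"wx": 0,"wy": 0,"wz": 0,"fingers": 0.55},
    {"dx": 0,"dy": 0,"dz": 0,"wx": 0,"wy": 0,"wz": 0,"fingers": 0.5},
    {"dx": 0,"dy": 0,"dz": 0,"wx": 0,"wy": 0,"wz": 0,"fingers": 0.5},
  ],
)

```text
clock: 10.35
eef_pos: [515.8, 12.8, 19.6]
tool_rot: [-1.163, 1.571, 0.35]
force: [-0.5, -0.3, -1.0]
width: 42.8
```

Call:
servo_tool(
  rows=[
    {"dx": -0.01,"dy": 0,"dz": 0,"wx": 0,"wy": 0,"wz": 0,"fingers": 0.5},
    {"dx": -0.03,"dy": 0,"dz": 0,"wx": 0,"wy": 0,"wz": 0,"fingers": 0.5},
    {"dx": -0.05,"dy": 0,"dz": 0,"wx": 0,"wy": 0,"wz": 0,"fingers": 0.5},
    {"dx": -0.06,"dy": 0,"dz": 0,"wx": 0,"wy": 0,"wz": 0,"fingers": 0.5},
    {"dx": -0.05,"dy": 0,"dz": 0,"wx": 0,"wy": 0,"wz": 0,"fingers": 0.5},
  ],
)

```text
clock: 10.98
eef_pos: [515.9, 12.8, 171.8]
tool_rot: [-1.413, 1.569, 0.1]
force: [0.3, 0.1, 0.1]
width: 42.5
```

Call:
servo_tool(
  rows=[
    {"dx": 0,"dy": 0,"dz": 0.05,"wx": 0,"wy": 0,"wz": 0,"fingers": 0.5},
    {"dx": 0,"dy": 0,"dz": 0.07,"wx": 0,"wy": 0,"wz": 0,"fingers": 0.5},
    {"dx": 0,"dy": 0,"dz": 0.08,"wx": 0,"wy": 0,"wz": 0,"fingers": 0.5},
    {"dx": 0,"dy": 0,"dz": 0.07,"wx": 0,"wy": 0,"wz": 0,"fingers": 0.5},
    {"dx": 0,"dy": 0,"dz": 0,"wx": 0,"wy": 0,"wz": 0,"fingers": 0.5},
  ],
)

```text
clock: 11.6
eef_pos: [526.5, 221.4, 170.2]
tool_rot: [-0.189, 1.567, 1.333]
force: [-0.0, -0.6, 0.3]
width: 42.9
```

```bash
python3 - <<'E'
from h import *
plan([515,11.5,20.2],-3.3)
for c in("top","side"):
    cv2.imwrite(f"pics/{c}9.png",ctrl.get_image(c)[:,:,::-1])
    print(c,[(d["point"],d["conf"]) for l in("slide_carrier_grip","round_carrier_grip") for d in ctrl.mark_of(l,c)], pr(c,[515.9,12.8,35]))
    for d in ctrl.silhouettes("slide_carrier_grip",c)[:1]: print(rect(c,d["region"],10))
E
```

```text
t 11.6 pos [526.5 221.4 170.2] F [-0.  -0.6  0.3] T [-0.04  0.03 -0.  ] w 42.9
tool x [ 0.001   0.0041 -1.    ] z [0.0492 0.9988 0.0041] jaw deg 87.18
units d [ 0.1989  0.0017 -0.2811]
rot units [0.08  0.04  0.007] d after turn [ 0.2    -0.0008 -0.2802]
rot units [-2.992e+01 -1.200e-02  6.200e-02] d after turn [0.2    0.0008 0.2802]
top [([314.4, 252.6], 0.74), ([490.7, 240.7], 0.86)] [312.9734898 255.1441097]
((516.3515625, 11.309112548828125), (81.42919921875, 119.8132553100586), 87.18175506591797)
side [([321.9, 253.5], 0.82), ([369.2, 164.6], 0.61)] [321.51930397 254.17245098]
((514.7098999023438, 8.256126403808594), (101.05985260009766, 122.64280700683594), 85.30155181884766)
```

View pics/side9.png

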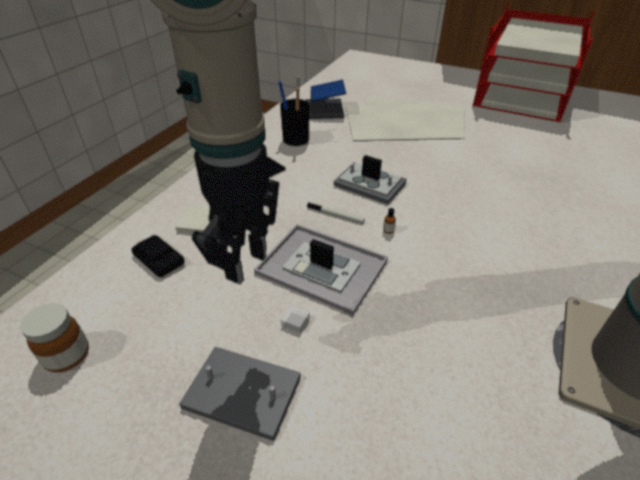

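View pics/top9.png

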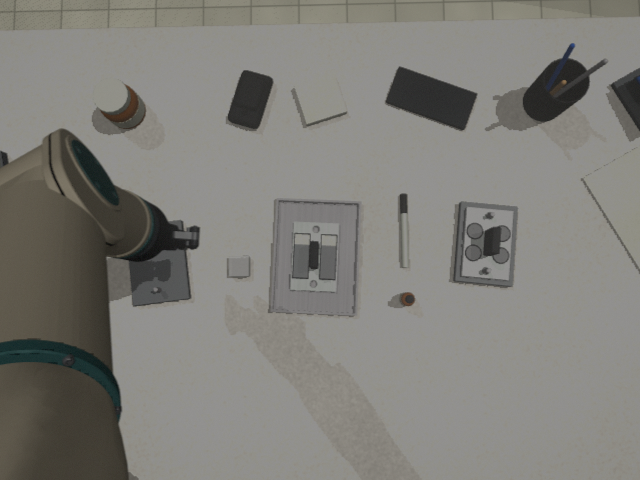

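The slide carrier lies flat in the middle of the tray at top (314,255). The round-glass carrier is still on its pins at (490,243), and the arm touches nothing.

```bash
python3 -c "
from cell import ctrl
print(ctrl.finish_job())"
```

```text
the job is handed in; nothing more can be done
None
```

The slide carrier is lying flat in the middle of the steel tray, and I handed the job in at about 12 s. I gripped it by its handle, lifted it level and straight up off both pins, and carried it to the tray. I lowered it until the tray took its weight, with about 5 N upward on the wrist, and only then let go.

- **Slide carrier:** the last top and side pictures show it square inside the tray with both slides in place. In the top view it measured within about 2 mm of the tray's centre, at the same angle as the tray.
- **Round-glass carrier:** it is still on its pins and looks unmoved.
- **Arm:** it is clear of everything, with the wrist force back near zero.
- **Level:** every reading of the gripper's tilt while it carried the carrier was within about 0.35° of vertical.
- **Disagreements:** the two cameras differed by 2–3 mm on the carrier's sideways position, both at the start and at the end. At the start I settled it by feel while closing the fingers, where the side load was at most about 1 N. The side camera's outline of the carrier in the tray came out about 20 mm too wide, probably because it included the upright handle, so I relied on the top view.

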